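# Put the leftover drive parts back into their stock bins

## Task

The four drive parts left over from the last build are piled in one stack on the bench: put each one back into the green bin that already holds its kind, lying flat on the bin's floor in the empty front half, the same way up as in the stack. Set each part down, do not let it drop, and leave the glue bottle and the dish of rivets standing where they are.

Things in the scene. Friction and masses are not known exactly. Their poses are not given: they have to be found in the camera images.
- coupling: Half of a jaw coupling, bare aluminium, top of the stack at the start. In mm: round body 40 diameter, 22 high, 16 bore, three jaws standing up from it to 34 overall. Origin: centre of its underside; z up through the jaws. About 0.1 kg.
- bearing: Sealed ball bearing, bright steel with dark seals, second from the top. In mm: 52 outside diameter, 25 bore, 15 high. Origin: centre of its underside; z is its axis. About 0.13 kg.
- pulley: Single-groove V-belt pulley, dark steel, third from the top. In mm: 64 diameter, 28 high, rims 6 high above and below the groove, 20 bore. Origin: centre of its underside; z is its axis. About 0.3 kg.
- flange_unit: Four-bolt flange bearing unit, grey iron, bottom of the stack, on the bench. In mm: plate 80 by 80 by 12, sides along its x and y; on it a round boss, 56 diameter, up to 34 overall (grip it there). Origin: centre of the plate's underside; z up. About 0.6 kg. Fits in front of the stock only with its sides about square to the bin's.
- bin_coupling: Green shelf bin, fixed, all four alike; mm: 200 (x) by 140 (y). Origin: centre of its underside. Low open front towards its -x. Floor, walls 3 thick; lip 22 high at the front; sides 24 high, 60 for x > 15; back 60. Front half (x -97 to 0) empty: a part set at about (-48, 0) stands clear. Stock in the rear half: two jaw coupling halves side by side, from x = 30.
- bin_bearing: Green shelf bin, fixed, all four alike; mm: 200 (x) by 140 (y). Origin: centre of its underside. Low open front towards its -x. Floor, walls 3 thick; lip 22 high at the front; sides 24 high, 60 for x > 15; back 60. Front half (x -97 to 0) empty: a part set at about (-48, 0) stands clear. Stock in the rear half: two bearings side by side, a third on top, from x = 22.
- bin_pulley: Green shelf bin, fixed, all four alike; mm: 200 (x) by 140 (y). Origin: centre of its underside. Low open front towards its -x. Floor, walls 3 thick; lip 22 high at the front; sides 24 high, 60 for x > 15; back 60. Front half (x -97 to 0) empty: a part set at about (-48, 0) stands clear. Stock in the rear half: two pulleys side by side, from x = 14.
- bin_flange: Green shelf bin, fixed, all four alike; mm: 200 (x) by 140 (y). Origin: centre of its underside. Low open front towards its -x. Floor, walls 3 thick; lip 22 high at the front; sides 24 high, 60 for x > 15; back 60. Front half (x -97 to 0) empty: a part set at about (-48, 0) stands clear. Stock in the rear half: one flange unit, plate from x = 6.
- glue_bottle: Loose white bottle, 36 mm diameter, blue pointed cap, 110 mm high, on the bench in one row with the stack and the dish. Origin: centre of its underside. (A like bottle stands farther aside.)
- rivet_dish: Loose round steel dish of blind rivets, 90 mm across the rim, 24 mm high, on the bench in one row with the stack and the bottle. Origin: centre of its underside.
Not all that is in view belongs to the job. What is shaped like the flange_unit but orange or yellow is not meant.

How it is judged:
At the end, for the whole second after the job is handed in: Each part lies flat (within 0.1 rad, same way up as at the start) on the floor of the bin that holds its kind (underside within 5 mm of the floor), its centre inside the bin's front half, at rest (x of coupling in the frame of bin_coupling between -0.092 and 0 m and y of coupling in the frame of bin_coupling between -0.062 and 0.062 m and z of coupling in the frame of bin_coupling between -0.002 and 0.008 m and angle between each of coupling, bearing, pulley, flange_unit's own z axis and vertical below 0.1 rad and linear speed of each of coupling, bearing, pulley, flange_unit below 0.02 m/s and x of bearing in the frame of bin_bearing between -0.092 and 0 m and y of bearing in the frame of bin_bearing between -0.062 and 0.062 m and z of bearing in the frame of bin_bearing between -0.002 and 0.008 m and x of pulley in the frame of bin_pulley between -0.092 and 0 m and y of pulley in the frame of bin_pulley between -0.062 and 0.062 m and z of pulley in the frame of bin_pulley between -0.002 and 0.008 m and x of flange_unit in the frame of bin_flange between -0.092 and 0 m and y of flange_unit in the frame of bin_flange between -0.062 and 0.062 m and z of flange_unit in the frame of bin_flange between -0.002 and 0.008 m); the robot touches nothing.
It fails at once if the glue bottle or the rivet dish shifted by more than 30 mm or tipped (distance of any of glue_bottle, rivet_dish from where it was at the start of the episode above 0.03 m or angle between any of glue_bottle, rivet_dish's own z axis and vertical above 0.4 rad).
It fails at once if a part dropped: falling faster than 0.7 m/s (a free fall of over 25 mm) out of the fingers' grip ((linear speed of coupling above 0.7 m/s and contact force between coupling and the fingers below 0.1 N) or (linear speed of bearing above 0.7 m/s and contact force between bearing and the fingers below 0.1 N) or (linear speed of pulley above 0.7 m/s and contact force between pulley and the fingers below 0.1 N) or (linear speed of flange_unit above 0.7 m/s and contact force between flange_unit and the fingers below 0.1 N)).
It also fails if it takes over 115 s, if anything falls off the work surface, if the arm or the gripper's body presses on something with over 40 N, if the wrist force passes 120 N, or if a joint passes its speed limit or range.

## Robot

A 6-joint arm with a two-finger parallel gripper is mounted at the origin on the work surface. World frame = base frame: x ahead of the robot, y to its left, z up, the work surface at z = 0. Lengths are in m, angles in rad, forces in N, time in s.
With the tool pointing down it reaches from about 0.275 to 0.725 m from the base axis. Payload 15.9 kg.
Tool frame: the origin (TCP) lies at the very end of the fingers, on their centre line; the grasp point (between the pads) lies 19 mm behind it; z points along the fingers, x is the direction in which the jaws open and shut, and the axes are right-handed (so a half turn about z gives the same grasp; the last joint's range is limited). The gripper opens to 85 mm and grips with 20 to 120 N. Pads are 22 mm wide; open, the fingers measure 114 mm over their backs; the gripper's body (76 mm by 85 mm) begins 54 mm behind the grasp point. The pads swing forward as they close: fully open they stand 13 mm farther back than shut.
Start: joints at [-1.349, 0.213, -0.034, 1.323, 0, 1.571], TCP at [0.11, -0.488, 0.231] pointing down, gripper open.
Joint ranges: [-2.98, 2.98], [-0.74, 1.72], [-1.14, 1.35], [-2.1, 2.04], [-1.57, 1.44], [-3.14, 3.14]. Speed limits (rad/s): [1.89, 1.89, 2.39, 2.57, 3.14, 3.14].

## Interface

Orientations are given as a unit quaternion [x, y, z, w].
In Python, from rig import env gives the robot as it stands. Calls block until the motion is done:
- env.reach(position, orientation): joint-space move of the TCP to a pose.
- env.line_to(position, rot=None, vel=0.15, contact_N=None): straight line of the TCP; rot=None keeps the orientation; vel is the mean speed in m/s. With contact_N (N) it stops when the force on the tool has changed by that much, and returns True; else False.
- env.movej(angles): joint-space move.
- env.gripper_to(opening, effort=None): finger opening in m; effort is the grip in N (None keeps the last); returns when the fingers have stopped.
- env.pause(seconds).
- env.inverse_kinematics(position, orientation): joint angles nearest the present ones, or None.
- env.read_camera(name): name is "scene" or "top" or "wrist"; returns a dict with "image" (384x512x3 uint8, red, green, blue), "fx", "fy", "cx", "cy" (pixels), "k1" (the pictures are not rectified: a ray, as slopes to the right and down, at radius r is drawn at 1 + k1 r^2 times it, then the intrinsics apply), "R" (3x3) and "t" (3): a world point X has camera coordinates R X + t. Camera axes: x right, y down, z forward; pixel columns grow to the right and rows downward; lengths in m; the calibration is good to about 2 mm. A picture is of the moment at which its call begins. There is no depth.
A pose or a line that the arm cannot do raises env.PlanningError and nothing moves.
- env.hand_in(): hands the job in, once; it reports no verdict.
Readings, each from a call of its own:
- env.read_t(): time.
- env.read_joint_positions(): joint angles.
- env.read_qvel(): joint speeds.
- env.read_tau(): joint torques, N m.
- env.read_tcp_pos(): TCP position.
- env.read_orientation(): TCP orientation.
- env.read_ft_force(): force on the tool from outside, world axes, zero at the start.
- env.read_torque(): the same for the moment, N m.
- env.read_grip_width(): finger opening in m.
Only numpy, scipy, OpenCV 4.12 (cv2) and the standard library are available. Lean on these libraries where they do the work, as an engineer would, in place of code of your own. Each camera call takes 0.05 s, during which the arm holds its last target.

## Working session

There is one attempt and no reset: what is moved stays moved. The work goes in short steps, each a Python script; the robot and the scene stay as the last script left them, time stands still between calls to the robot, and variables do not carry over. Pictures are saved under pics/ and viewed, and the job is handed in when it is done.

```bash
ls; mkdir -p pics
cat > h.py <<'E'
import numpy as np, cv2
from rig import env
def cam(n,save=None):
    c=env.read_camera(n)
    if save: cv2.imwrite('pics/'+save,cv2.cvtColor(c['image'],cv2.COLOR_RGB2BGR))
    return c
def px2w(c,u,v,z):
    K=np.array([[c['fx'],0,c['cx']],[0,c['fy'],c['cy']],[0,0,1.]])
    x=(u-c['cx'])/c['fx'];y=(v-c['cy'])/c['fy']; a,b=x,y
    for _ in range(30):
        s=1+c['k1']*(a*a+b*b); a,b=x/s,y/s
    R=np.array(c['R']);t=np.array(c['t'])
    d=R.T@np.array([a,b,1]);o=-R.T@t
    return o+d*(z-o[2])/d[2]
def w2px(c,X):
    p=np.array(c['R'])@np.array(X)+np.array(c['t']);a,b=p[0]/p[2],p[1]/p[2]
    s=1+c['k1']*(a*a+b*b)
    return np.array([c['cx']+c['fx']*a*s,c['cy']+c['fy']*b*s])
E
python3 - <<'E'
from h import *
import pickle
for n in ['scene','top','wrist']:
    c=cam(n,n+'0.png'); pickle.dump(c,open(n+'0.pkl','wb'))
    print(n,c['fx'],c['k1'],-np.array(c['R']).T@np.array(c['t']))
print(env.read_t())
E
```

```text
pics
scene 398.59818409502395 -0.10966746396726923 [0.99589293 0.389657   0.83151673]
top 456.77613996149745 -0.10837823740671633 [0.31593902 0.04041111 1.40015548]
wrist 299.6910807589976 -0.05259319569558717 [ 0.18773438 -0.47023439  0.37256698]
0.15
```

View pics/scene0.png

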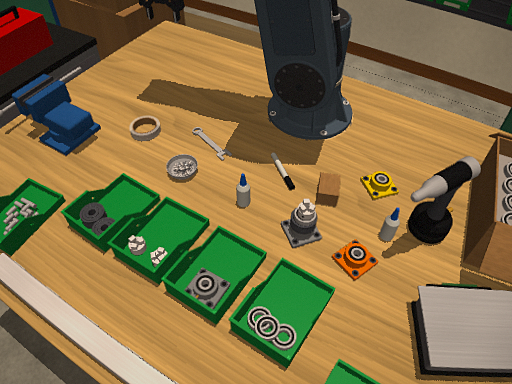

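View pics/top0.png

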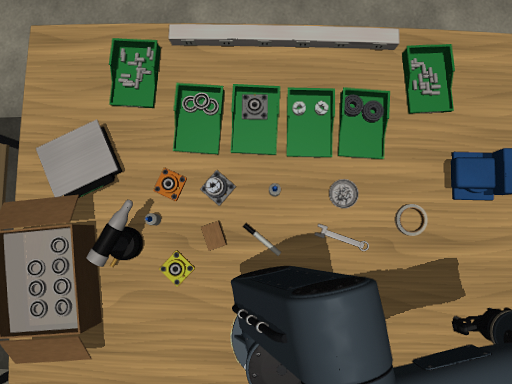

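View pics/wrist0.png

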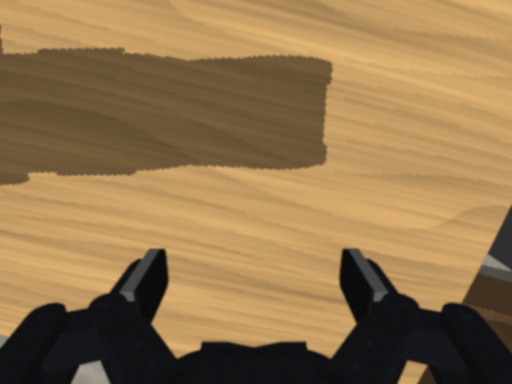

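The top view shows +x upward and +y to the left. The candidate stack is at (216,187), with the bottle at (274,189) and the dish at (343,193) in the same row. The bins, left to right, are bearing (200,120), flange (255,120), coupling (310,122) and pulley (362,124). The orange (170,184) and yellow (177,267) flange units are decoys. Next I'll enlarge to confirm.

Run:
```python
import cv2
a=cv2.imread('pics/top0.png')
cv2.imwrite('pics/topc1.png',cv2.resize(a[75:165,165:400],None,fx=3.4,fy=3.4,interpolation=cv2.INTER_CUBIC))
cv2.imwrite('pics/topc2.png',cv2.resize(a[155:225,140:300],None,fx=5,fy=5,interpolation=cv2.INTER_CUBIC))
b=cv2.imread('pics/scene0.png')
cv2.imwrite('pics/scc.png',cv2.resize(b[180:290,220:400],None,fx=4.4,fy=4.4,interpolation=cv2.INTER_CUBIC))
```

```text
(no output)
```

View pics/topc1.png

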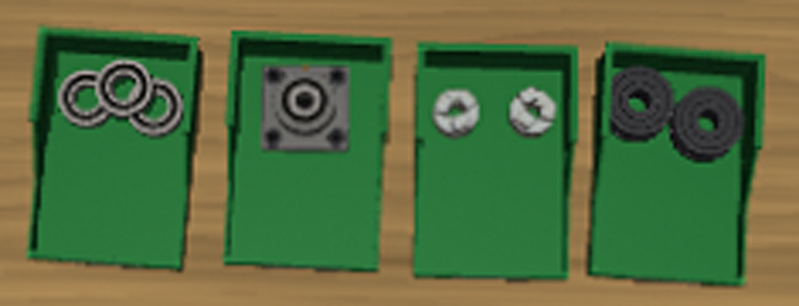

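View pics/topc2.png

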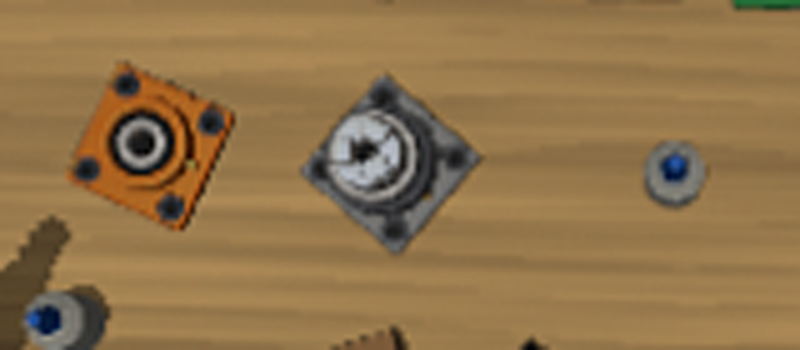

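View pics/scc.png

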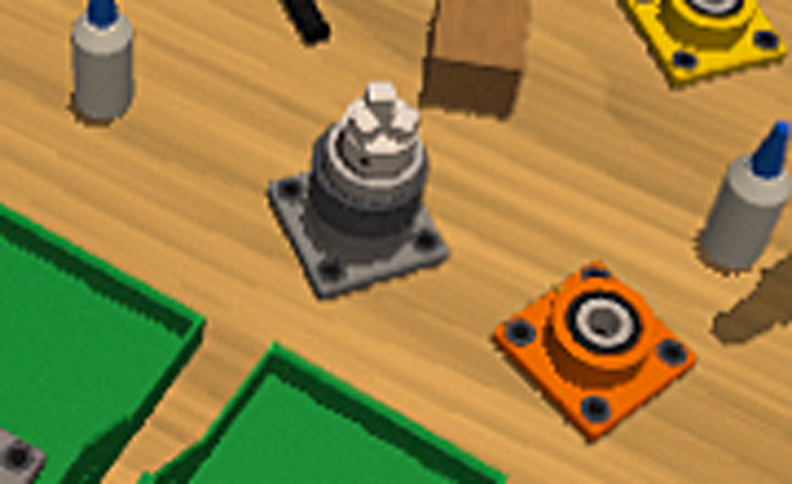

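The crops confirm the meant stack at (216,187): grey plate, pulley, bearing, coupling. Bin contents match, left to right: bearings, grey flange, couplings, pulleys. Now I'll compute positions.

Run:
```python
from h import *
import pickle
c=pickle.load(open('top0.pkl','rb'))
s=5
def p2(x,y,z): return px2w(c,(x+.5)/5+140-.5,(y+.5)/5+155-.5,z)[:2]
def p1(x,y,z): return px2w(c,(x+.5)/3.4+165-.5,(y+.5)/3.4+75-.5,z)[:2]
F=np.array([p2(*q,.012) for q in [(385,75),(482,157),(398,253),(303,170)]])
print('flange',F.round(4),F.mean(0),[np.linalg.norm(F[i]-F[i-1]).round(4) for i in range(4)])
for i in range(4):
    d=F[i]-F[i-1];print(np.degrees(np.arctan2(d[1],d[0])).round(1),end=' ')
print('\ncoup',p2(370,153,.105),'bottle',p2(676,168,.1),'orange', p2(143,142,.034))
print('dish',px2w(c,342.5,193.5,.024))
B={'bearing':[(38,28),(199,38),(30,260),(183,270)],'flange':[(231,32),(391,40),(225,263),(379,271)],'coupling':[(418,43),(577,47),(413,276),(568,279)],'pulley':[(606,42),(764,55),(588,273),(745,285)]}
for k,q in B.items():
    P=np.array([p1(*q[0],.06),p1(*q[1],.06),p1(*q[2],.022),p1(*q[3],.022)])
    ctr=P.mean(0); fx=P[:2].mean(0)-P[2:].mean(0); fy=(P[0]+P[2]-P[1]-P[3])/2
    print(k,P.round(3).tolist(),ctr.round(4),np.linalg.norm(fx).round(3),np.linalg.norm(fy).round(3),'yaw',np.degrees(np.arctan2(fx[1],fx[0])).round(1),np.degrees(np.arctan2(-fy[0],fy[1])).round(1))
print(env.read_orientation(),env.read_tcp_pos())
```

```text
flange [[0.5013 0.1974]
 [0.4518 0.1364]
 [0.392  0.1862]
 [0.4417 0.246 ]] [0.44669569 0.19148138] [np.float64(0.0769), np.float64(0.0785), np.float64(0.0778), np.float64(0.0778)]
-39.2 -129.0 140.2 50.3 
coup [0.44376328 0.19409203] bottle [0.43907195 0.01916464] orange [0.45479479 0.34078666]
dish [ 0.43421212 -0.18742399  0.024     ]
bearing [[0.759, 0.325], [0.751, 0.18], [0.555, 0.331], [0.548, 0.192]] [0.6534 0.2572] 0.204 0.142 yaw -2.4 -3.0
flange [[0.757, 0.152], [0.752, 0.009], [0.555, 0.154], [0.55, 0.016]] [0.6538 0.0828] 0.202 0.141 yaw -1.3 -2.0
coupling [[0.75, -0.015], [0.75, -0.157], [0.546, -0.015], [0.547, -0.154]] [ 0.6482 -0.0851] 0.203 0.141 yaw -0.3 -0.1
pulley [[0.755, -0.182], [0.747, -0.325], [0.552, -0.172], [0.545, -0.315]] [ 0.6498 -0.2486] 0.203 0.143 yaw -2.9 -3.1
[ 7.81026850e-01 -6.24497290e-01 -3.28124365e-04 -2.93629237e-04] [ 0.10994711 -0.48747895  0.23093366]
```

```bash
cat >> h.py <<'E'
def Q(deg):
    a=np.radians(deg)/2; return [float(np.cos(a)),float(np.sin(a)),0.,0.]
def back(w,L=57.15e-3):
    s=-.1028+w/2/L; return L*(.9947-np.sqrt(1-s*s))
def ft(): return np.array(env.read_ft_force()).round(2)
E
python3 - <<'E'
from h import *
for d in (-90,90,-39.7,50.3):
    for p in ([.445,.193,.2],[.605,-.25,.1],[.605,.26,.1],[.605,.08,.1],[.605,.08,.02]):
        q=env.inverse_kinematics(p,Q(d)); print(d,p,None if q is None else np.round(q,2))
env.reach([.445,.193,.23],Q(-90) if env.inverse_kinematics([.445,.193,.23],Q(-90)) is not None else Q(90))
env.gripper_to(.058,40)
c=cam('wrist','w1.png')
import pickle; pickle.dump(c,open('w1.pkl','wb'))
print(env.read_t(),env.read_tcp_pos(),env.read_grip_width(),ft())
print([w2px(c,(.445,.193,z)).round(0).tolist() for z in (.111,.099,.077,.062,.034)])
E
```

```text
-90 [0.445, 0.193, 0.2] [ 0.41  0.19 -0.14  1.24  0.   -2.73]
-90 [0.605, -0.25, 0.1] [-0.39  0.58  0.18  1.17  0.    2.75]
-90 [0.605, 0.26, 0.1] [ 0.41  0.59  0.19  1.17  0.   -2.74]
-90 [0.605, 0.08, 0.1] [ 0.13  0.49  0.03  1.11  0.   -3.01]
-90 [0.605, 0.08, 0.02] [ 0.13  0.55 -0.09  0.93  0.   -3.01]
90 [0.445, 0.193, 0.2] [ 0.41  0.19 -0.14  1.24  0.    0.41]
90 [0.605, -0.25, 0.1] [-0.39  0.58  0.18  1.17  0.   -0.39]
90 [0.605, 0.26, 0.1] [0.41 0.59 0.19 1.17 0.   0.41]
90 [0.605, 0.08, 0.1] [0.13 0.49 0.03 1.11 0.   0.13]
90 [0.605, 0.08, 0.02] [ 0.13  0.55 -0.09  0.93  0.    0.13]
-39.7 [0.445, 0.193, 0.2] [ 0.41  0.19 -0.14  1.24  0.    2.67]
-39.7 [0.605, -0.25, 0.1] [-0.39  0.58  0.18  1.17  0.    1.87]
-39.7 [0.605, 0.26, 0.1] [0.41 0.59 0.19 1.17 0.   2.67]
-39.7 [0.605, 0.08, 0.1] [0.13 0.49 0.03 1.11 0.   2.4 ]
-39.7 [0.605, 0.08, 0.02] [ 0.13  0.55 -0.09  0.93  0.    2.4 ]
50.3 [0.445, 0.193, 0.2] [ 0.41  0.19 -0.14  1.24  0.    1.1 ]
50.3 [0.605, -0.25, 0.1] [-0.39  0.58  0.18  1.17  0.    0.3 ]
50.3 [0.605, 0.26, 0.1] [0.41 0.59 0.19 1.17 0.   1.1 ]
50.3 [0.605, 0.08, 0.1] [0.13 0.49 0.03 1.11 0.   0.82]
50.3 [0.605, 0.08, 0.02] [ 0.13  0.55 -0.09  0.93  0.    0.82]
4.1667 [0.44500167 0.19296007 0.23001561] 0.058045336602761684 [-0.02  0.13  0.43]
[[253.0, 189.0], [253.0, 185.0], [253.0, 179.0], [253.0, 175.0], [253.0, 169.0]]
```

View pics/w1.png

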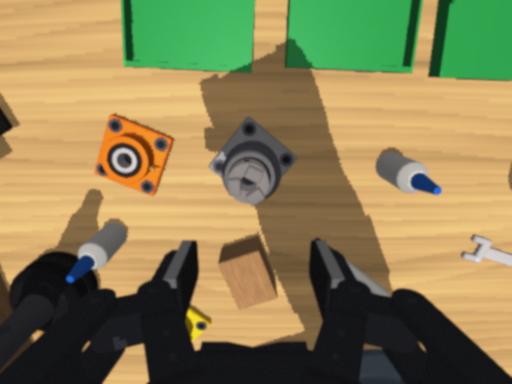

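The wrist view shows the stack at (250,165), with the coupling top at (249,177), close to the predicted (253,187). I'll enlarge it to measure each layer.

Run:
```python
import cv2
a=cv2.imread('pics/w1.png')
cv2.imwrite('pics/w1c.png',cv2.resize(a[110:215,200:305],None,fx=5.6,fy=5.6,interpolation=cv2.INTER_CUBIC))
```

```text
(no output)
```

View pics/w1c.png

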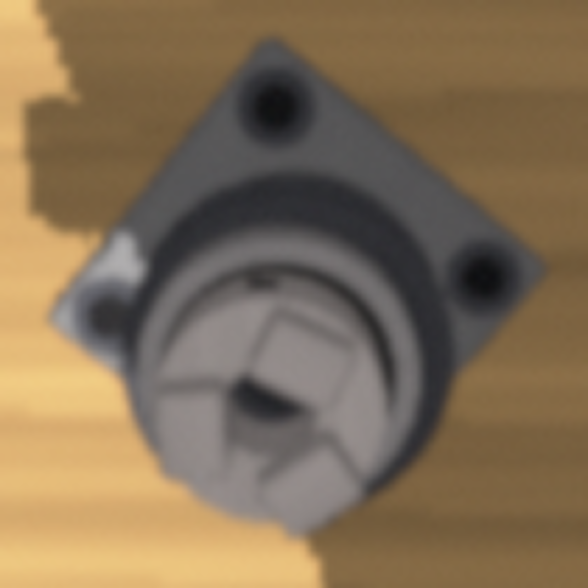

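Run:
```python
from h import *
import pickle
c=pickle.load(open('w1.pkl','rb'))
def p(x,y,z): return px2w(c,(x+.5)/5.6+200-.5,(y+.5)/5.6+110-.5,z)[:2]
for n,l,r,y,z in [('coup',157,402,400,.099),('bear',133,425,375,.077),('pul',126,452,345,.062)]:
    a,b=p(l,y,z),p(r,y,z); print(n,'y',(a[1]+b[1])/2,'dia',a[1]-b[1])
print('bearing back',p(275,226,.077)+[-.026,0],'pul back',p(295,172,.062)+[-.032,0],'coup back',p(275,275,.099)+[-.02,0], 'coup front', p(275,525,.099)+[.02,0])
print('flange corners',p(268,38,.012),p(547,270,.012),p(50,318,.012))
```

```text
coup y 0.19634740994087363 dia 0.041304648436593316
bear y 0.19668813941886282 dia 0.052958741013694716
pul y 0.19495470030944415 dia 0.061797436952328755
bearing back [0.44849799 0.19729155] pul back [0.44992731 0.19379001] coup back [0.45012714 0.19700958] coup front [0.44637888 0.19720751]
flange corners [0.50292931 0.19952213] [0.45385829 0.13915161] [0.44319927 0.24764175]
```

```bash
cat >> h.py <<'E'
BIN={'bearing':((.6534,.2572),-2.7),'flange':((.6538,.0828),-1.7),'coupling':((.6482,-.0851),-.2),'pulley':((.6498,-.2486),-3.0)}
def spot(k,lx=-.048,ly=0.):
    (x,y),a=BIN[k];a=np.radians(a)
    return np.array([x+lx*np.cos(a)-ly*np.sin(a), y+lx*np.sin(a)+ly*np.cos(a)])
E
python3 - <<'E'
from h import *
env.reach([.446,.195,.19],Q(90))
env.gripper_to(.058,40)
print('hit',env.line_to([.446,.195,.079],vel=.08,contact_N=8),env.read_tcp_pos(),ft())
env.gripper_to(.02,40)
print(env.read_grip_width(),ft(),env.read_t())
env.line_to([.446,.195,.10],vel=.05)
c=cam('wrist','w2.png');cam('scene','s2.png')
print(env.read_grip_width(),ft(),env.read_tcp_pos())
E
```

```text
hit False [0.44627925 0.19510165 0.0794058 ] [-0.48 -0.53 -0.68]
0.03867968012797455 [-2.61 -0.01  7.73] 8.8667
0.03836888257279999 [ 0.26 -0.36 -1.29] [0.44587021 0.1949326  0.09978486]
```

View pics/w2.png

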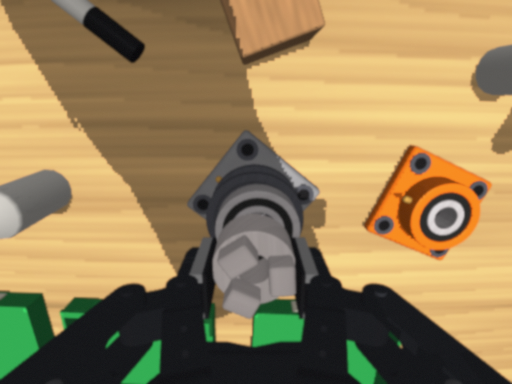

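View pics/s2.png

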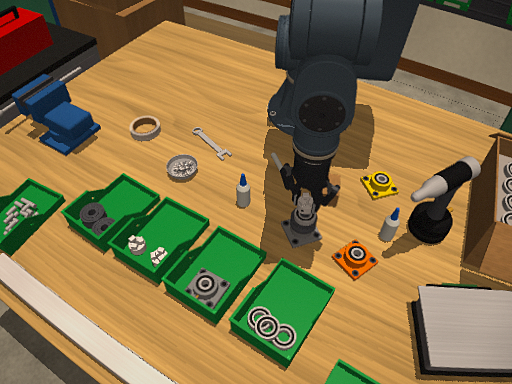

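The coupling is held and lifted clear; the bearing stays put beneath it. Placing.

```bash
cat >> h.py <<'E'
def place(k,phi,tcp_floor,rel,lx=-.048,ly=0.,zt=.16,N=6):
    p=env.read_tcp_pos(); env.line_to([p[0],p[1],zt],vel=.2)
    s=spot(k,lx,ly)
    env.reach([s[0],s[1],zt],Q(phi))
    print('w',env.read_grip_width())
    env.line_to([s[0],s[1],tcp_floor+.015],vel=.15)
    f0=ft()
    h=env.line_to([s[0],s[1],tcp_floor-.006],vel=.02,contact_N=N)
    print('contact',h,np.round(env.read_tcp_pos(),4),ft()-f0,'expected',tcp_floor)
    return h
def release(rel,zt=.16):
    env.gripper_to(rel); p=env.read_tcp_pos(); env.pause(.1)
    env.line_to([p[0],p[1],p[2]+.06],vel=.08)
    env.line_to([p[0],p[1],zt],vel=.2)
E
python3 - <<'E'
from h import *
place('coupling',90,.0055,.052)
print(env.read_t(),env.read_grip_width()); cam('scene','s3.png')
E
```

```text
w 0.03868461319387215
contact True [ 0.6001 -0.0849  0.0056] [-0.62 -0.25  7.75] expected 0.0055
13.0167 0.03875154610660625
```

Run:
```python
import cv2
b=cv2.imread('pics/s3.png')
cv2.imwrite('pics/s3c.png',cv2.resize(b[150:330,60:320],None,fx=3,fy=3,interpolation=cv2.INTER_CUBIC))
```

```text
(no output)
```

View pics/s3c.png

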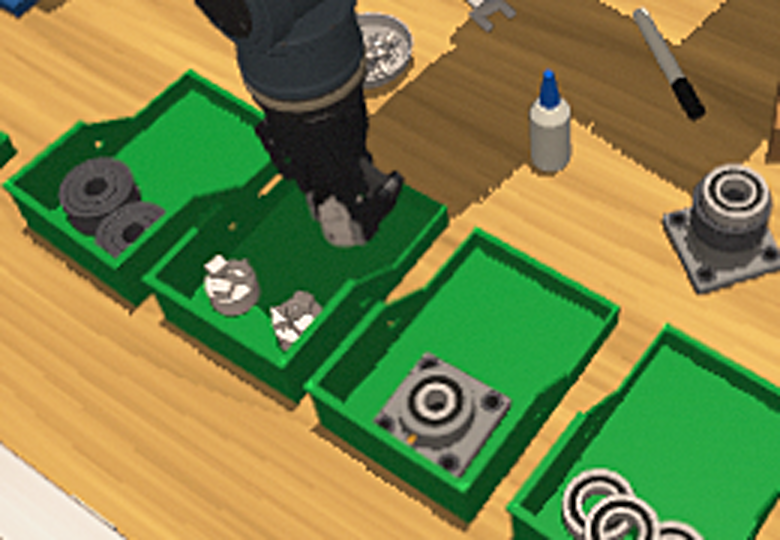

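Contact came at exactly the expected height (TCP 5.6 mm). Releasing, then on to the bearing.

Run:
```python
from h import *
release(.054)
print(ft())
env.reach([.446,.196,.16],Q(90))
env.gripper_to(.066,50)
c=cam('wrist','w4.png');import pickle; pickle.dump(c,open('w4.pkl','wb'));cam('scene','s4.png')
print(env.read_t(),env.read_tcp_pos())
a=cv2.imread('pics/w4.png'); p=w2px(c,(.446,.196,.07)).astype(int);print(p)
cv2.imwrite('pics/w4c.png',cv2.resize(a[p[1]-70:p[1]+70,p[0]-80:p[0]+80],None,fx=5,fy=5,interpolation=cv2.INTER_CUBIC))
b=cv2.imread('pics/s4.png')
cv2.imwrite('pics/s4c.png',cv2.resize(b[190:280,100:220],None,fx=4,fy=4,interpolation=cv2.INTER_CUBIC))
```

```text
[-0.74 -0.33 -0.46]
16.5833 [0.44626506 0.1957044  0.15997346]
[254 196]
```

View pics/w4c.png

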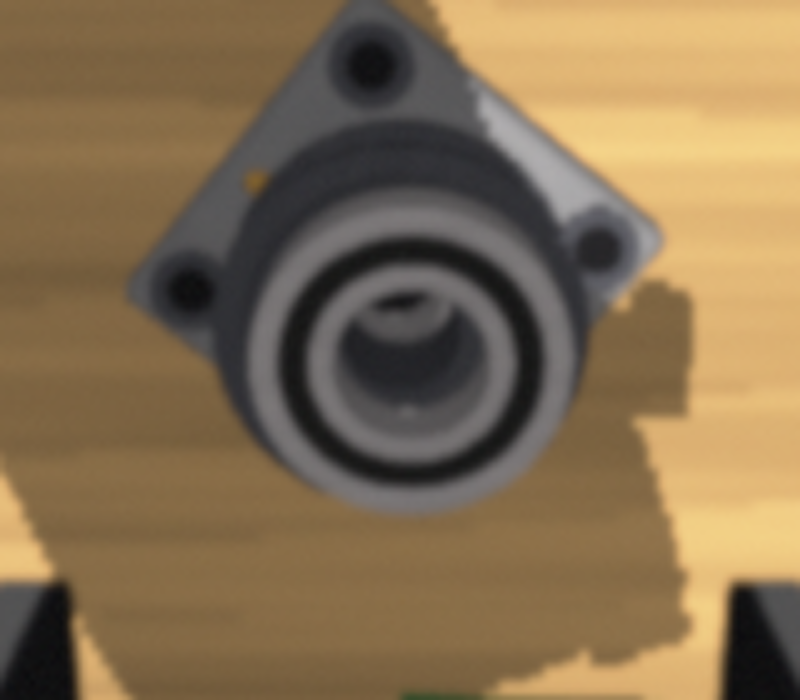

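View pics/s4c.png

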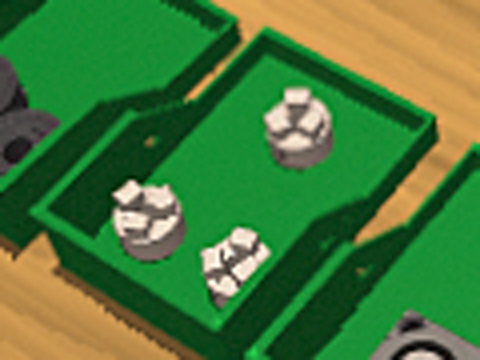

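The coupling stands upright in the front of its bin. In the wrist crop the bearing's centre is at (412,352), almost central between the fingers.

Run:
```python
from h import *
import pickle
c=pickle.load(open('w4.pkl','rb'))
f=lambda x,y,z: px2w(c,(x+.5)/5+174-.5,(y+.5)/5+126-.5,z)[:2]
B=f(412,350,.077); print(B, 'dia',f(248,350,.077)-f(577,350,.077))
print('flange corners',f(365,-2,.012),f(663,235,.012),f(130,290,.012))
B=(B+np.array([.446,.1955]))/2
env.reach([B[0],B[1],.12],Q(90))
print('hit',env.line_to([B[0],B[1],.0600],vel=.05,contact_N=8),env.read_tcp_pos(),ft())
env.gripper_to(.03,60)
print(env.read_grip_width(),ft(),env.read_t(),env.read_tcp_pos())
env.line_to([B[0],B[1],.08],vel=.05)
cam('wrist','w5.png');print(env.read_grip_width(),ft(),env.read_tcp_pos())
```

```text
[0.44319727 0.19734617] dia [-9.35031376e-06 -5.19542792e-02]
flange corners [0.39432955 0.18877784] [0.44055774 0.24770643] [0.45190578 0.14103605]
hit False [0.44478576 0.19649535 0.0602876 ] [ 0.34 -0.01  0.63]
0.049804981444498506 [-3.93 -1.43 12.49] 18.525 [0.44485294 0.196528   0.0607651 ]
0.049956000442715955 [-0.14  0.25 -0.71] [0.44451994 0.19640813 0.07987717]
```

View pics/w5.png

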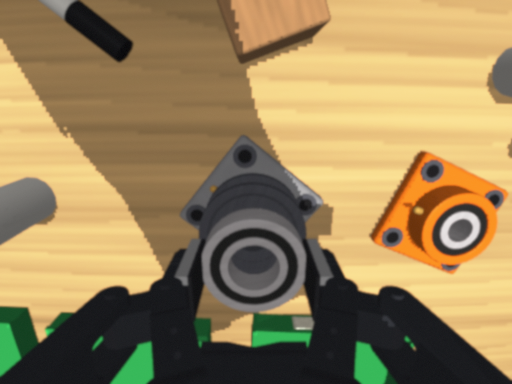

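Bearing held. Placing.

Run:
```python
from h import *
place('bearing',87.3,.0018,.06)
cam('scene','s6.png')
release(.064)
cam('scene','s6b.png')
b=cv2.imread('pics/s6b.png')
cv2.imwrite('pics/s6c.png',cv2.resize(b[180:370,220:400],None,fx=3,fy=3,interpolation=cv2.INTER_CUBIC))
print(env.read_t())
```

```text
w 0.049632241193094
contact True [0.6054 0.2594 0.0019] [-1.52 -0.91 10.09] expected 0.0018
24.2833
```

View pics/s6c.png

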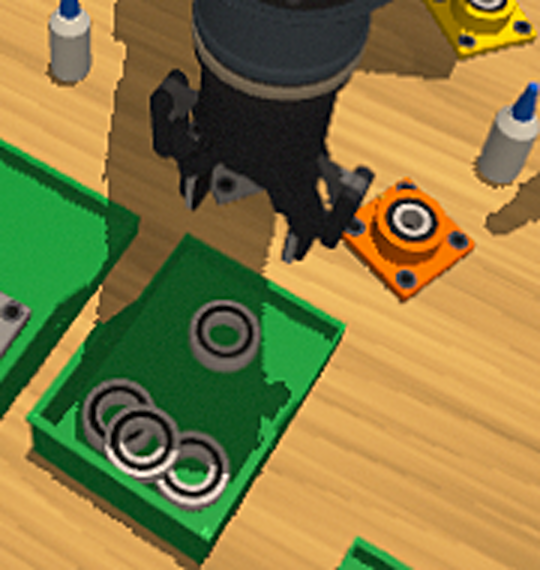

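The bearing lies flat in the front of its bin. Next, the pulley.

Run:
```python
from h import *
import pickle
env.reach([.446,.195,.15],Q(90))
env.gripper_to(.082,70)
c=cam('wrist','w7.png');pickle.dump(c,open('w7.pkl','wb'))
a=cv2.imread('pics/w7.png'); p=w2px(c,(.446,.195,.05)).astype(int);print(p)
cv2.imwrite('pics/w7c.png',cv2.resize(a[p[1]-70:p[1]+70,p[0]-80:p[0]+80],None,fx=5,fy=5,interpolation=cv2.INTER_CUBIC))
```

```text
[253 192]
```

View pics/w7c.png

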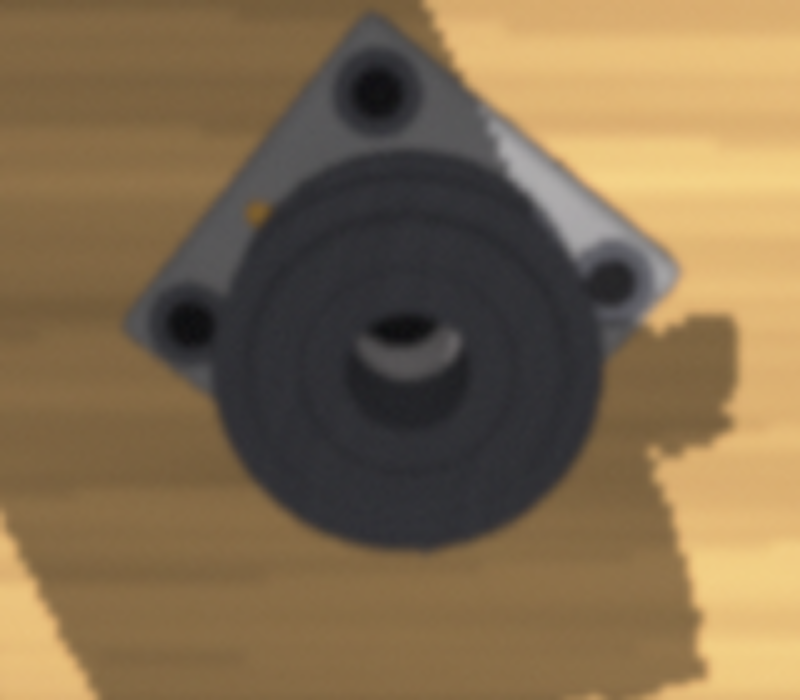

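The pulley spans (213..603, ~165..550) in the crop, centre (408,362).

Run:
```python
from h import *
import pickle
c=pickle.load(open('w7.pkl','rb'))
f=lambda x,y,z: px2w(c,(x+.5)/5+173-.5,(y+.5)/5+122-.5,z)[:2]
P=f(408,360,.062); print(P,'dia',f(213,360,.062)-f(603,360,.062),f(408,168,.062)-f(408,550,.062))
P=P+[.001,-.0005]
env.reach([P[0],P[1],.11],Q(90))
print('hit',env.line_to([P[0],P[1],.030],vel=.05,contact_N=8),env.read_tcp_pos(),ft())
env.gripper_to(.045,80)
print(env.read_grip_width(),ft(),env.read_t(),env.read_tcp_pos())
p=env.read_tcp_pos();env.line_to([p[0],p[1],.05],vel=.05)
cam('wrist','w8.png');print(env.read_grip_width(),ft(),env.read_tcp_pos())
```

```text
[0.44306015 0.19558085] dia [ 5.37866730e-05 -6.27914367e-02] [-6.46926900e-02 -7.46201676e-05]
hit False [0.44422773 0.19517485 0.03024285] [ 0.51 -0.18  0.04]
0.061702606670000215 [-5.07 -1.1  15.66] 27.7583 [0.44421252 0.19526907 0.03075291]
0.06117525605670097 [-0.4   0.33 -3.37] [0.44411406 0.19521622 0.04987675]
```

View pics/w8.png

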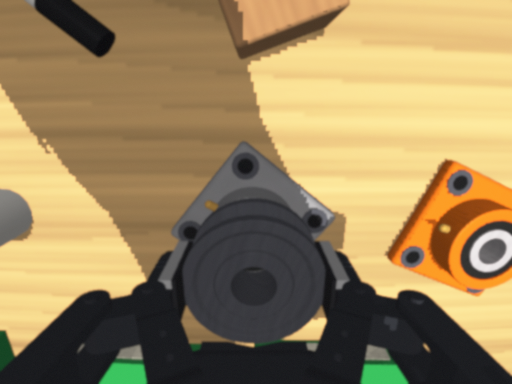

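Run:
```python
from h import *
place('pulley',87,-.0002,.06,zt=.17)
cam('scene','s9.png')
release(.076)
cam('scene','s9b.png')
b=cv2.imread('pics/s9b.png')
cv2.imwrite('pics/s9c.png',cv2.resize(b[150:330,50:330],None,fx=2.8,fy=2.8,interpolation=cv2.INTER_CUBIC))
# flange view
import pickle
env.reach([.445,.195,.15],Q(90))
c=cam('wrist','w10.png');pickle.dump(c,open('w10.pkl','wb'))
a=cv2.imread('pics/w10.png'); p=w2px(c,(.445,.195,.02)).astype(int);print(p,env.read_t())
cv2.imwrite('pics/w10c.png',cv2.resize(a[p[1]-70:p[1]+70,p[0]-80:p[0]+80],None,fx=5,fy=5,interpolation=cv2.INTER_CUBIC))
```

```text
w 0.061073617758948144
contact True [ 6.018e-01 -2.460e-01 -1.000e-04] [-0.76  0.54  9.83] expected -0.0002
[254 182] 36.55
```

View pics/s9c.png

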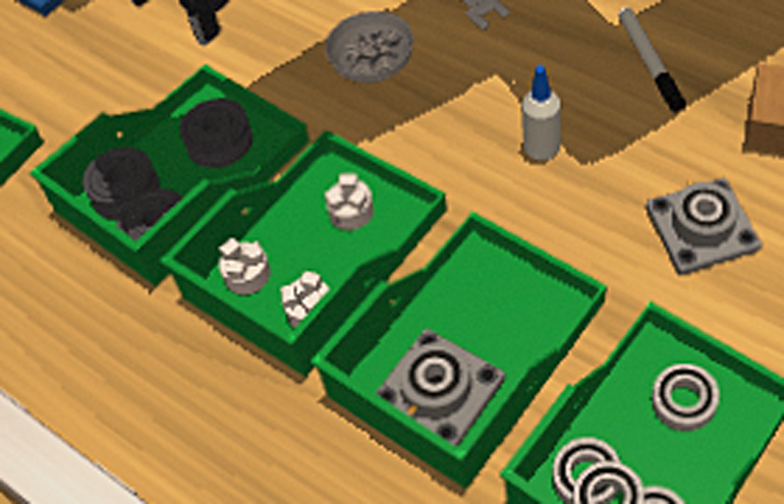

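View pics/w10c.png

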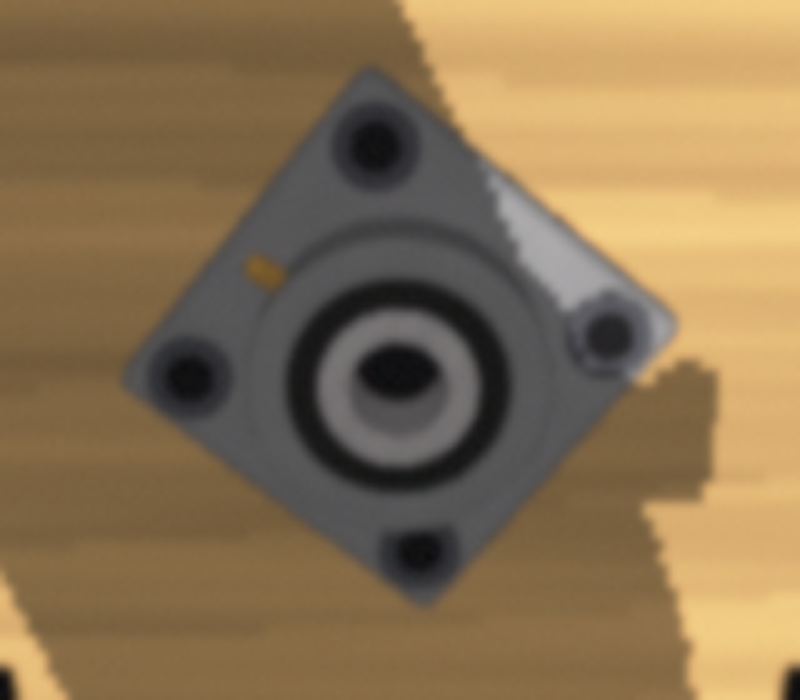

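The pulley sits flat in its bin. The flange crop shows a brass grease nipple on the boss at (265,270), in line with one plate axis. So I must grip along the other plate axis (about -40°). The plate corners are at (370,66), (678,325), (427,606) and (122,378).

Run:
```python
from h import *
import pickle
c=pickle.load(open('w10.pkl','rb'))
f=lambda x,y,z: px2w(c,(x+.5)/5+174-.5,(y+.5)/5+112-.5,z)[:2]
F=np.array([f(*q,.012) for q in [(370,66),(678,325),(427,606),(122,378)]]);print(F,F.mean(0))
for i in range(4):
    d=F[i]-F[i-1];print(np.degrees(np.arctan2(d[1],d[0])).round(1),np.linalg.norm(d).round(4))
print('boss',f(399,386,.034),'nipple',f(265,270,.023))
for a in (-40,140):
  print(a,np.round(env.inverse_kinematics([.445,.194,.05],Q(a)),2),np.round(env.inverse_kinematics([.605,.084,.05],Q(a-52)),2))
```

```text
[[0.39231815 0.18893447]
 [0.44127986 0.24804897]
 [0.50071393 0.19992918]
 [0.45194852 0.14014757]] [0.44656511 0.19426505]
140.7 0.077
50.4 0.0768
-39.0 0.0765
-129.2 0.0771
boss [0.44687844 0.19425205] nipple [0.42802727 0.16970986]
-40 [ 0.41  0.3  -0.4   0.87  0.    2.68] [ 0.14  0.53 -0.05  1.    0.   -2.97]
140 [ 0.41  0.3  -0.4   0.87  0.   -0.46] [ 0.14  0.53 -0.05  1.    0.    0.17]
```

Run:
```python
from h import *
P=[.4464,.1938]
env.reach([P[0],P[1],.09],Q(140.65))
env.gripper_to(.076,100)
print('hit',env.line_to([P[0],P[1],.0105],vel=.04,contact_N=8),env.read_tcp_pos(),ft())
env.gripper_to(.035,100)
print(env.read_grip_width(),ft(),env.read_t(),env.read_tcp_pos())
p=env.read_tcp_pos();env.line_to([p[0],p[1],.05],vel=.05)
print(env.read_grip_width(),ft())
env.line_to([p[0],p[1],.12],vel=.15)
s=spot('flange',-.046)
env.reach([s[0],s[1],.12],Q(88.3))
env.line_to([s[0],s[1],.055],vel=.1)
c=cam('wrist','w11.png');cam('scene','s11.png');cam('top','t11.png')
print(env.read_grip_width(),ft(),env.read_tcp_pos(),env.read_t())
b=cv2.imread('pics/s11.png')
cv2.imwrite('pics/s11c.png',cv2.resize(b[180:330,140:290],None,fx=4,fy=4,interpolation=cv2.INTER_CUBIC))
```

```text
hit False [0.44650216 0.19386889 0.01065524] [-0.72  0.   -0.15]
0.05345275136715975 [-5.74 -3.15 19.08] 40.1167 [0.44656641 0.19376337 0.01130381]
0.052856998486815424 [ 0.17  0.58 -7.76]
0.05323472864454337 [ 0.5  -0.03 -7.38] [0.60834064 0.08426584 0.05581635] 43.425
```

View pics/s11c.png

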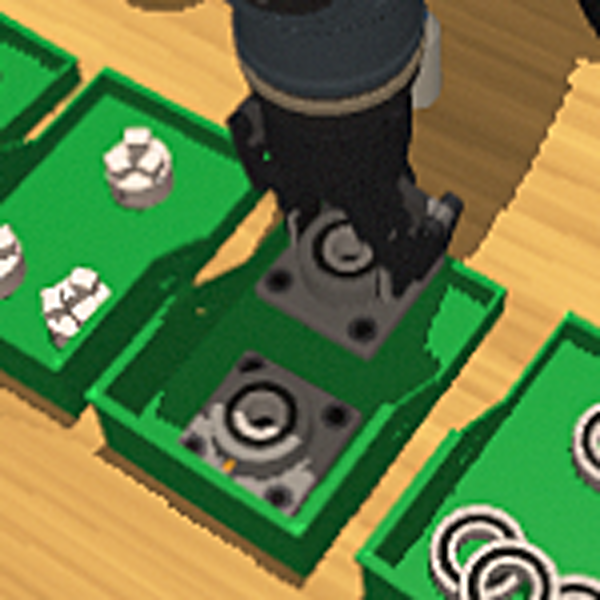

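View pics/w11.png

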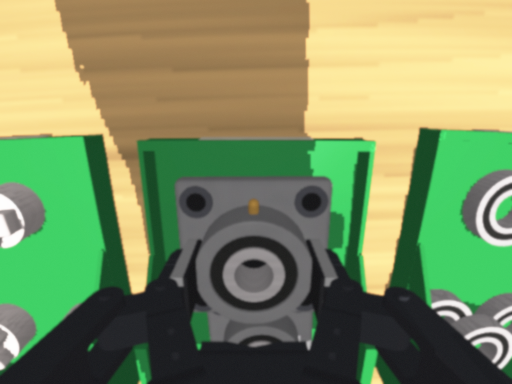

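The plate is square to the bin in the wrist view: front edge (178..330, 179), lip top corners (139,141) and (374,141). I'll check the numbers before lowering.

Run:
```python
from h import *
c=cam('wrist')
print('lip',px2w(c,139,141,.022),px2w(c,374,141,.022))
zp=.0558-.0107+.012
print('plate front',px2w(c,177,180,zp),px2w(c,331,179,zp))
t=cv2.imread('pics/t11.png'); cv2.imwrite('pics/t11c.png',cv2.resize(t[75:165,220:300],None,fx=6.5,fy=6.5,interpolation=cv2.INTER_CUBIC))
```

```text
lip [0.55327124 0.01851967 0.022     ] [0.55725148 0.15657842 0.022     ]
plate front [0.56829778 0.04818262 0.0571    ] [0.56995519 0.12307999 0.0571    ]
```

View pics/t11c.png

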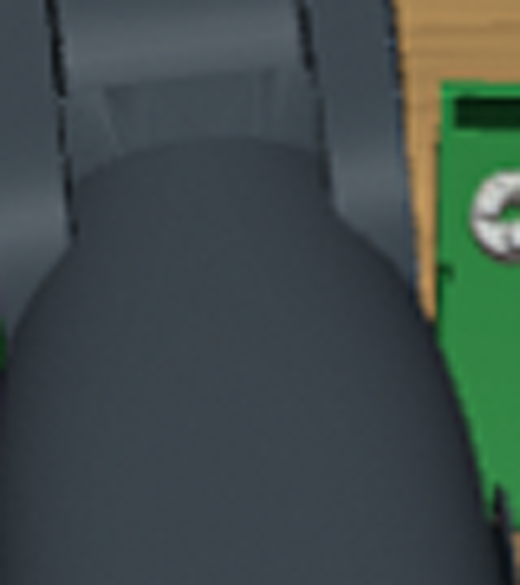

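There are about 10 mm between plate and lip, and yaw agrees within 0.4°. Lowering.

Run:
```python
from h import *
p=env.read_tcp_pos();s=spot('flange',-.046)
env.line_to([s[0],s[1],.028],vel=.05)
f0=ft()
print(env.line_to([s[0],s[1],.008],vel=.02,contact_N=7),env.read_tcp_pos(),ft()-f0)
cam('wrist','w12.png')
release(.068,zt=.2)
p=env.read_tcp_pos()
c=cam('wrist','w13.png')
env.reach([.35,-.05,.3],Q(60))
cam('scene','s13.png');cam('top','t13.png');print(env.read_t(),ft())
a=cv2.imread('pics/t13.png');cv2.imwrite('pics/t13c.png',cv2.resize(a[75:225,165:400],None,fx=3.4,fy=3.4,interpolation=cv2.INTER_CUBIC))
b=cv2.imread('pics/s13.png');cv2.imwrite('pics/s13c.png',cv2.resize(b[150:370,50:345],None,fx=2.6,fy=2.6,interpolation=cv2.INTER_CUBIC))
```

```text
True [0.6077337  0.08418851 0.014426  ] [-1.2   0.55 15.45]
48.3167 [-0.16 -0.63  0.09]
```

View pics/t13c.png

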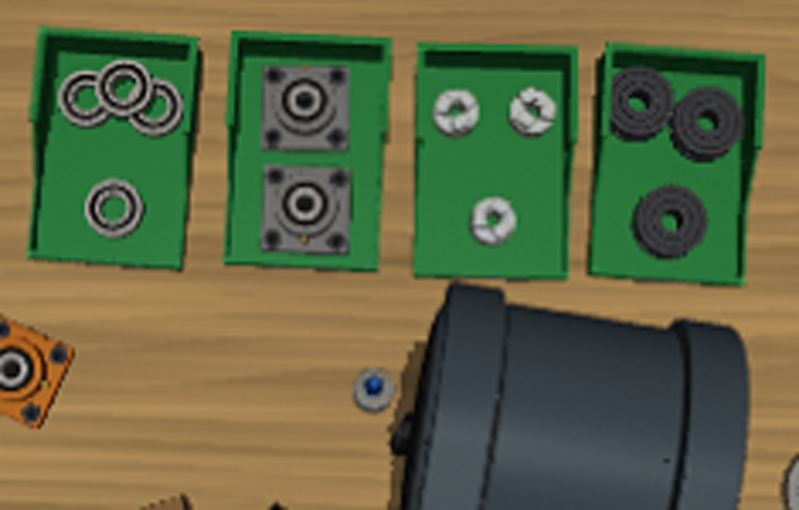

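View pics/s13c.png

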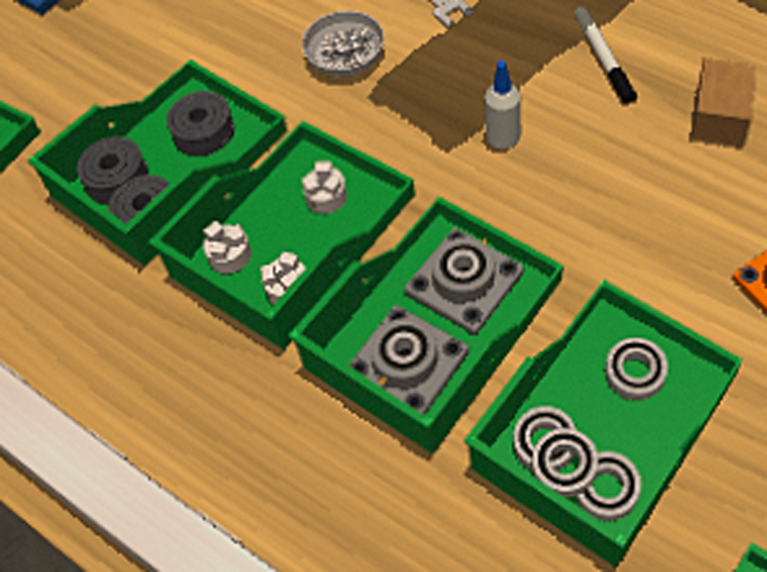

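All four parts lie flat in the front halves of the right bins. The flange plate, at (305,208) in the top crop, is clear of both lip and stock. The bottle and dish stand where they were. Handing in.

Run:
```python
from h import *
env.pause(.3); print(np.abs(env.read_qvel()).max().round(4),env.read_t()); env.hand_in()
```

```text
0.0047 48.6167
the job is handed in; nothing more can be done
```

I put all four parts back in their bins, in the order coupling, bearing, pulley, flange unit. I handed the job in at about 48.6 s of the 115 s allowed; no verdict is reported.

**Placing:** I lowered each part until it touched the floor and only then let go. Contact came within about 1 mm of the expected height every time. I gripped the flange unit across the plate axis clear of its grease nipple and turned it square to the bin.

**Last checks:** The final top and scene pictures show each part the right way up and flat in the front half of the bin holding its kind. The flange plate is clear of both the lip and the stock. The bottle and dish look unmoved and upright by eye; I did not measure them again. The arm was clear of everything, with the force back near zero.

**Disagreements:**
- **Cameras:** the top and wrist cameras differed by 2–3 mm on the stack's position.
- **Gripper:** its width reading was 1–3 mm below the true diameters.
- **Effect:** neither affected a grasp or a placing.

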